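Open the brush drawer and lay the brush on its rest

ROBOT

A 6-joint arm with a two-finger parallel gripper is mounted at the origin on the work surface. World frame = base frame: x ahead of the robot, y to its left, z up, the work surface at z = 0. Lengths are in m, angles in rad, forces in N, time in s.
With the tool pointing down it reaches from about 0.4 to 0.925 m from the base axis. Payload 12.5 kg.
Tool frame: the origin (TCP) lies midway between the tips of the shut fingers; the grasp point (between the pads) lies 19 mm behind it (ctrl.pinch_z is the distance from the TCP to the grasp point, in m); z points along the fingers, y is the line along which they close (so a half turn about z gives the same grasp; the last joint's range is limited). The gripper opens to 95 mm and grips with 3 to 60 N. Pads are 20 mm wide; open, the fingers measure 119 mm over their backs; the gripper's body (75 mm by 180 mm) begins 59 mm behind the grasp point.
Start: joints at [-1.287, 0.491, 1.559, -0, 1.092, -0.106], TCP at [0.238, -0.578, 0.215] pointing down, gripper open.
Joint ranges: [-3.1, 3.1], [-0.84, 2.19], [0.05, 2.79], [-1.13, 4.28], [0.06, 2.93], [-2.69, 2.69]. Speed limits (rad/s): [2.22, 2.22, 2.79, 3.14, 3.14, 3.14].

INTERFACE

Orientations are given as a 3x3 rotation matrix whose columns are the frame's x, y, z axes.
In Python, from rig import ctrl gives the robot as it stands. The module is installed in compiled form; this text tells all that it offers.
- The arm moves only by the tool arm_command, never from a script. Its argument "moves" is one flat list of numbers, 6 for each row, row after row: the shift along the tool's x, y, z in units of 25 mm (1.0 is 25 mm), then the turn, a rotation vector about the tool's x, y, z in units of 5 degrees (1.0 is 5 degrees). In form: [tx, ty, tz, wx, wy, wz, tx, ty, tz, wx, wy, wz, ...]. A call has 1 to 10 rows; each row is the pose to reach, as a shift and turn from the pose commanded when the call began, along the tool's axes at that moment; what a row does not reach only later rows make up. A row lasts 1/12 s, in which the tool goes at most 41.7 mm and 7.16 degrees, less where a joint would pass 70% of its speed; a pose out of reach is approached as far as the arm can. A call with a gripper value outside its range is refused whole. "fingers" is the opening, from -1 (shut) to 1 (fully open), set as the call begins (left out, the last holds). The fingers move at their own pace and stop on an object; "force" is the grip in N (left out, the last holds). Time passes only in rows, so rows that repeat a pose let the fingers close. It gives the time, the measured TCP pose, the force, the opening and the grip force at its end, in the units of the state.
- ctrl.observe(): the state, without advancing time (a new reading comes with each control period).
- ctrl.grab_frame(name): name is "scene" or "top"; returns a dict with "frame" (420x560x3 uint8, blue, green, red), "camera_matrix" (3x3 intrinsics, pixels), "k1" (the pictures are not rectified: a ray, as slopes to the right and down, at radius r is drawn at 1 + k1 r^2 times it, then the intrinsics apply), "R" (3x3) and "t" (3): a world point X has camera coordinates R X + t. Camera axes: x right, y down, z forward; pixel columns grow to the right and rows downward; lengths in m; the calibration is good to about 2 mm. A picture is of the moment at which its call begins. There is no depth.
- ctrl.close_job(): hands the job in; it is judged then, once.
The state is a dict: "clock": time; "qpos": joint angles; "dq": joint speeds; "joint_torque": joint torques, N m; "tcp_pos": TCP position; "eef_rot": TCP orientation; "wrist_force": force on the tool from outside, world axes, zero at the start; "ft_torque": the same for the moment, N m; "grip_width": finger opening in m; "gripper_force": force on a finger pad.
Only numpy, scipy, OpenCV 4.12 (cv2) and the standard library are available. Lean on these libraries where they do the work, as an engineer would, in place of code of your own. Each camera call takes 0.05 s, during which the arm holds its last target. There are 200 camera calls.

TASK

Pull the top drawer of the small wooden chest all the way out to its stop and leave it open. Then take the flat paintbrush out of it and lay it level on the white brush rest, lying across both of the rest's cradles. Do not knock over or push about the ink jar, the mug or the curved white dish.

Things in the scene. Friction and masses are not known exactly. Their poses are not given: they have to be found in the camera images.
- chest: Small wooden chest of two stacked drawers, fixed to the desk: 230 deep (x) x 300 wide (y) x 134 high. Origin at the centre of its underside; its front with the drawers faces its own -x, towards the robot.
- chest_drawer0 (a joint): Top drawer, slides along the chest's -x: 0 shut, 0.158 m at its stop; starts up to 15 mm ajar. Open tray, walls and floor 6 mm: inside 258 wide (chest y) x 185 front to back; floor's upper face 77 mm above the desk, walls 35 mm higher, front panel to 121. Fully out, the front 150 mm of the inside is clear of the chest. The brush lies across it; a white eraser (42 x 20 x 13) near its +y end.
- chest_drawer0_handle (a point): Grip point of the top drawer's dark wooden knob, 35 mm in front of the drawer's front face and 98 mm above the desk; it moves with the drawer. The knob is round about the chest's x: a head of 28 diameter from 27 to 43 mm out, on a stem of 12 diameter. Free on both sides and above.
- brush: Flat paintbrush, loose, 160 long, 9 thick, 30 g: dark wooden handle 11 wide from x = -80 to +20, steel ferrule 14 wide to +50, rigid bristles 16 wide to +80. Origin at mid-length on its flat underside; x along it towards the bristles, z up. Starts in the top drawer, roughly along the chest's y.
- rest: White ceramic brush rest, fixed. Origin at the centre of its underside; base 104 (x) x 52 (y) x 8 high. Two upright cradles, 10 thick, at x = -45 and +45 (80 clear between). Each has a flat seat 40 above the desk, 28 wide (y), between two outward-sloping horns that reach 56 high. A brush lies along the rest's x axis on both seats, bristles to either end.
- ink_jar: Brown glass ink jar with a black cap, loose, 48 diameter x 62 high, standing near the rest. Origin at the centre of its underside.
- mug: Blue ceramic mug, loose, 76 diameter x 85 high. Origin at the centre of its underside.
- dish: Curved white porcelain dish with a beige border, loose, 105 (x) x about 215 (y), its ends turned up to about 28 high. Origin under its centre.
Not all that is in view belongs to the job. Leave any orange or purple look-alike of the rest alone.

How it is judged:
By the outcome, as a careful person would: the job done as asked, in the order asked, and still so for the second after the job is handed in, with the robot touching nothing.
It also fails if it takes over 54 s, if anything falls off the work surface, if the arm or the gripper's body presses on something with over 40 N, if the wrist force passes 120 N, or if a joint passes its speed limit or range.

## Working session

There is one attempt and no reset: what is moved stays moved. The work goes in short steps, Python scripts to look and compute and a tool call to move; the robot and the scene stay as the last step left them, time stands still between calls to the robot, and variables do not carry over. Pictures are saved under pics/ and viewed, at most 10 in all, crops included, and the job is handed in when it is done.

Besides the shell and the picture viewer there is one more tool, called after "Emit:" by a JSON object that holds its "fn" and its "kwargs", one argument or row to a line. arm_command: Moves the arm, as the interface text tells. Its arguments: {"type":"object","properties":{"moves":{"type":"array","items":{"type":"number"}},"fingers":{"type":"number"},"force":{"type":"number"}},"required":["moves"]}

```bash
mkdir -p pics
cat > h.py <<'E'
import numpy as np, cv2
from rig import ctrl
def grab(n):
    d=ctrl.grab_frame(n); d['n']=n; return d
def ray(d,u,v):
    K=np.array(d['camera_matrix']);x=(u-K[0,2])/K[0,0];y=(v-K[1,2])/K[1,1]
    k=d['k1'];a=np.array([x,y]);b=a.copy()
    for _ in range(20): b=a/(1+k*(b@b))
    R=np.array(d['R']);t=np.array(d['t'])
    return -R.T@t, R.T@np.array([b[0],b[1],1])
def onz(d,u,v,z):
    c,r=ray(d,u,v); return c+r*(z-c[2])/r[2]
def proj(d,X):
    p=np.array(d['R'])@np.array(X)+np.array(d['t']);s=p[:2]/p[2];s=s*(1+d['k1']*(s@s))
    K=np.array(d['camera_matrix']);return K[0,0]*s[0]+K[0,2],K[1,1]*s[1]+K[1,2]
def tri(d1,p1,d2,p2):
    c1,r1=ray(d1,*p1);c2,r2=ray(d2,*p2)
    s=np.linalg.lstsq(np.c_[r1,-r2],c2-c1,rcond=None)[0]
    a,b=c1+s[0]*r1,c2+s[1]*r2
    return (a+b)/2,np.linalg.norm(a-b)
def rel(target):  # world TCP target -> tool-frame units
    o=ctrl.observe();return np.array(o['eef_rot']).T@(np.array(target)-o['tcp_pos'])/.025
E
python3 - <<'E'
from h import *
np.set_printoptions(precision=4,suppress=True)
for n in('scene','top'):
    d=grab(n);cv2.imwrite(f'pics/{n}0.png',d['frame']);print(n,-np.array(d['R']).T@d['t'],d['k1'])
o=ctrl.observe();print(o['eef_rot'],o['tcp_pos'],ctrl.pinch_z)
E
```

```text
scene [1.0537 0.5206 0.8473] -0.08607159557317812
top [ 0.2979 -0.0518  1.6177] 0.05234743198481063
[[ 0.925   0.38   -0.0003]
 [ 0.38   -0.925   0.001 ]
 [ 0.0001 -0.001  -1.    ]] [ 0.2374 -0.5779  0.2141] 0.0188
```

View pics/scene0.png

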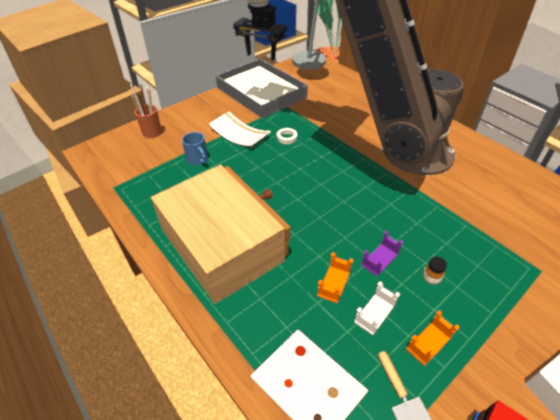

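View pics/top0.png

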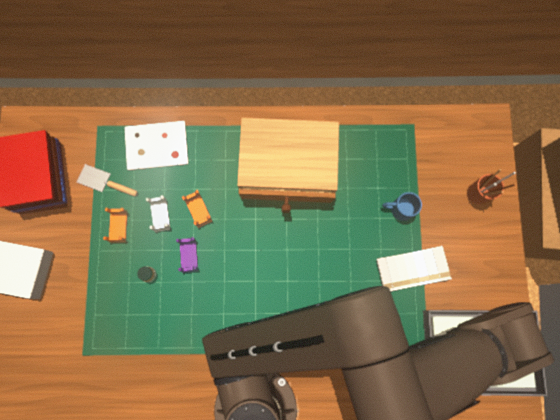

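The scene view shows the chest at (220,230) with its knob at (266,194), and the white rest at (377,308). In the top view the chest is at (289,155), its knob at (287,205) and the white rest at (160,213).

Rest candidates in the top view:
- White (160,213): this is my choice by the description.
- Orange (197,208) and (117,225): decoys.
- Purple (188,255): decoy.
- White paper (157,145), the spatula (95,178) and the white dish (414,268): not rests.

Knob candidate: only (287,205).

Run:
```python
from h import *
np.set_printoptions(precision=4,suppress=True)
t=grab('top');s=grab('scene')
a=cv2.resize(t['frame'][110:300,70:350],None,fx=2.8,fy=2.8,interpolation=cv2.INTER_CUBIC)
cv2.imwrite('pics/crop1.png',a)
hsv=cv2.cvtColor(t['frame'],cv2.COLOR_BGR2HSV)
# white rest
m=((hsv[...,1]<60)&(hsv[...,2]>120)).astype(np.uint8);w=np.zeros_like(m);w[190:238,143:178]=m[190:238,143:178]
c=max(cv2.findContours(w,0,2)[0],key=cv2.contourArea);r=cv2.minAreaRect(c)
print('rest',r);b=cv2.boxPoints(r)
for z in(0.008,.04,.056):print(z,onz(t,*r[0],z)[:2],[onz(t,*p,z)[:2].round(3) for p in b])
# jar
for nm,(u,v),z in(('jar',(147,274),.062),('mug',(407,206),.085),('dish',(414,268),.01),('knob',(287,205),.098),('orange',(197,208),.03),('purple',(188,255),.03)):print(nm,onz(t,u,v,z))
# chest top (wood light)
m=cv2.inRange(hsv,(10,60,120),(30,200,255));w=np.zeros_like(m);w[112:205,230:345]=m[112:205,230:345]
c=max(cv2.findContours(w,0,2)[0],key=cv2.contourArea);r=cv2.minAreaRect(c);print('chest',r)
for p in cv2.boxPoints(r):print(p,onz(t,*p,.134))
```

```text
rest ((157.7852325439453, 213.05032348632812), (36.74707794189453, 21.762475967407227), 81.57302856445312)
0.008 [0.6007 0.3157] [array([0.656, 0.361]), array([0.666, 0.292]), array([0.546, 0.271]), array([0.536, 0.339])]
0.04 [0.5947 0.3084] [array([0.649, 0.353]), array([0.659, 0.285]), array([0.541, 0.264]), array([0.532, 0.331])]
0.056 [0.5916 0.3048] [array([0.645, 0.349]), array([0.655, 0.282]), array([0.539, 0.261]), array([0.529, 0.327])]
jar [0.4019 0.3289 0.062 ]
mug [ 0.6035 -0.4677  0.085 ]
dish [ 0.4195 -0.4984  0.01  ]
knob [ 0.6064 -0.0989  0.098 ]
orange [0.6122 0.1865 0.03  ]
purple [0.4621 0.2113 0.03  ]
chest ((287.0, 158.0), (92.0, 114.0), 90.0)
[230. 112.] [0.8935 0.0752 0.134 ]
[344. 112.] [ 0.8909 -0.277   0.134 ]
[344. 204.] [ 0.601  -0.2679  0.134 ]
[230. 204.] [0.6032 0.0726 0.134 ]
```

View pics/crop1.png

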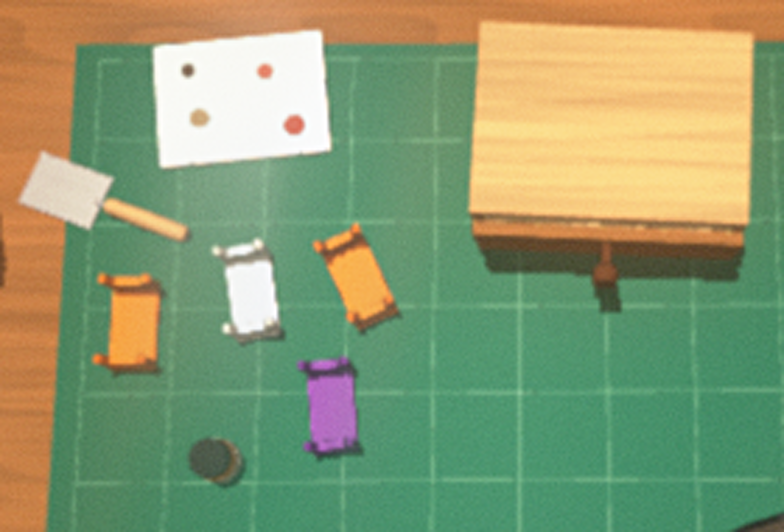

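The crop shows the white rest at crop (250,290), which is top (159,213). The orange look-alikes are at (132,323) and (355,278), and the purple one at (332,405). The chest's top corners are at (480,22), (753,33), (748,222) and (470,213), and the knob head is at (605,272). Next is a close composite of the rest and knob in both views.

Run:
```python
from h import *
np.set_printoptions(precision=4,suppress=True)
t=grab('top');s=grab('scene')
f=lambda d,u,v,w,h,k:cv2.resize(d['frame'][v:v+h,u:u+w],None,fx=k,fy=k,interpolation=cv2.INTER_CUBIC)
P=np.vstack([np.hstack([f(t,140,190,40,30,10)[:, :400],f(s,345,275,80,60,5)]),np.hstack([f(t,265,180,40,30,10),f(s,240,175,80,60,5)])])
P[:300,:400]=cv2.resize(t['frame'][188:240,130:199],(400,300),interpolation=cv2.INTER_CUBIC)
cv2.imwrite('pics/close.png',P)
for p in((480,22),(753,33),(748,222),(470,213)):print(onz(t,p[0]/2.8+70,p[1]/2.8+110,.134))
```

```text
[0.8743 0.0398 0.134 ]
[ 0.8593 -0.2605  0.134 ]
[ 0.6462 -0.2488  0.134 ]
[0.6581 0.0495 0.134 ]
```

View pics/close.png

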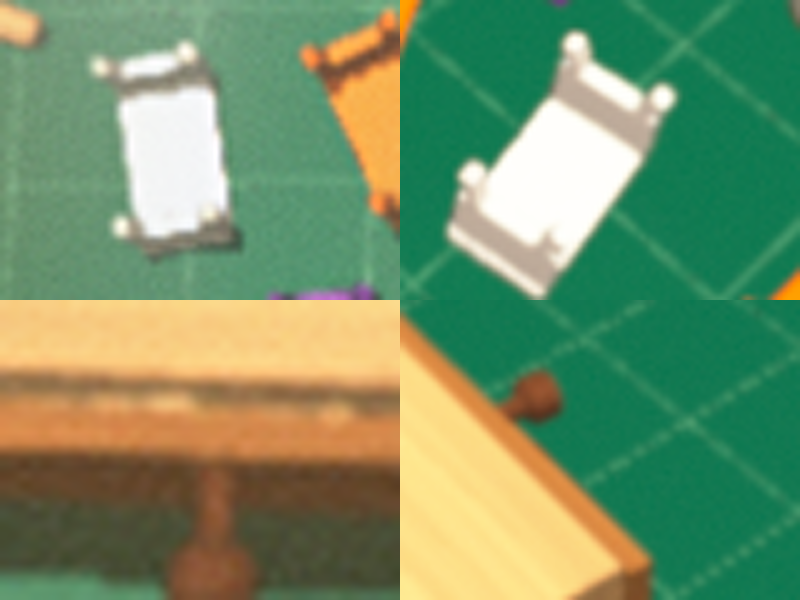

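The close crop confirms the white rest. In the top panel its four horn tips are at (102,67), (187,52), (123,227) and (210,213), and in the scene panel at (155,245), (73,175), (262,97) and (175,45). The knob head is at about (210,575) in the top panel and (137,97) in the scene panel. I'll triangulate these.

Run:
```python
from h import *
np.set_printoptions(precision=4,suppress=True)
t=grab('top');s=grab('scene')
T=[(102,67),(187,52),(123,227),(210,213)];S=[(155,245),(73,175),(262,97),(175,45)];X=[]
for a,b in zip(T,S):
    pa=(a[0]/5.797+130,a[1]/5.77+188);pb=(b[0]/5+345,b[1]/5+275)
    x=tri(t,pa,s,pb);X.append(x[0]);print(x,onz(t,*pa,.052)[:2],onz(s,*pb,.052)[:2])
X=np.array(X);print('c',X.mean(0)); a=(X[0]+X[1]-X[2]-X[3])/2;print('axis',a,np.degrees(np.arctan2(a[1],a[0])))
print('knob',tri(t,(286.1,207.5),s,(267.4,194.4)),onz(s,267.4,194.4,.098),onz(t,286.1,207.5,.098))
c=[onz(s,u,v,.134) for u,v in((222,168),(289,222))];print(c)
o=ctrl.observe();a=np.radians(-2.2)
print('yaw tool x',np.degrees(np.arctan2(o['eef_rot'][1][0],o['eef_rot'][0][0])))
```

```text
(array([0.6363, 0.3412, 0.0469]), np.float64(0.0018011159049298427)) [0.6357 0.3392] [0.6385 0.3431]
(array([0.6424, 0.2947, 0.0539]), np.float64(0.003884919903751892)) [0.6438 0.2935] [0.6403 0.2957]
(array([0.5457, 0.3254, 0.0549]), np.float64(0.003868054079812551)) [0.5471 0.3244] [0.5428 0.3263]
(array([0.5534, 0.2794, 0.0528]), np.float64(0.0037262138857853456)) [0.5545 0.278 ] [0.5517 0.2807]
c [0.5945 0.3102 0.0521]
axis [ 0.0898  0.0156 -0.0034] 9.824597230359132
knob (array([ 0.5964, -0.0944,  0.1007]), np.float64(0.004436436654791948)) [ 0.5934 -0.0947  0.098 ] [ 0.5986 -0.096   0.098 ]
[array([ 0.6464, -0.2319,  0.134 ]), array([0.6357, 0.0446, 0.134 ])]
yaw tool x 22.334885521069765
```

Measured poses:
- **Rest:** centre (0.5945, 0.310), axis at 9.8°.
- **Knob:** about (0.596, -0.095).
- **Chest:** yaw about -2.3°.

Next I'll compute the approach.

```bash
cat >> h.py <<'E'
def plan(x,y,z,yaw):
    o=ctrl.observe();R=np.array(o['eef_rot'])
    from scipy.spatial.transform import Rotation as Q
    a=np.radians(yaw);D=np.array([[np.cos(a),np.sin(a),0],[np.sin(a),-np.cos(a),0],[0,0,-1]])
    w=Q.from_matrix(R.T@D).as_rotvec();print('t',rel([x,y,z]).round(2),'w',(np.degrees(w)/5).round(2),'yaw',round(np.degrees(np.arctan2(R[1,0],R[0,0])),1),'tcp',np.round(o['tcp_pos'],4),'clk',o['clock'])
E
python3 -c "
from h import *
plan(.596,-.095,.2,-2.3)"
```

```text
t [ 20.61 -12.43   0.58] w [-0.    0.    4.93] yaw 22.3 tcp [ 0.2375 -0.5781  0.2146] clk 0.4
```

Emit:
{"fn": "arm_command", "kwargs": {
  "moves": [0.5,-0.3,0,0,0,0.1,1.5,-0.9,0,0,0,0.3,2.7,-1.6,0,0,0,0.6,3.9,-2.4,0,0,0,0.9,5.1,-3.1,0,0,0,1.2,6.3,-3.8,0,0,0,1.5,7.5,-4.5,0,0,0,1.8,8.7,-5.3,0,0,0,2.1,9.9,-6.0,0,0,0,2.4,11.1,-6.7,0,0,0,2.7],
  "fingers": 1
}}

```text
clock: 1.23
tcp_pos: [0.4313, -0.3162, 0.2148]
eef_rot: [[0.988, 0.152, 0.0], [0.152, -0.988, -0.0], [0.0, 0.0, -1.0]]
wrist_force: [0.9, -0.9, 0.3]
grip_width: 0.0955
gripper_force: 0.0
```

```bash
python3 -c "
from h import *
plan(.596,-.095,.2,-2.3)"
```

```text
t [ 7.86 -7.74  0.59] w [ 0.   -0.    2.21] yaw 8.8 tcp [ 0.4313 -0.3162  0.2148] clk 1.2333
```

Emit:
{"fn": "arm_command", "kwargs": {
  "moves": [0.8,-0.8,0,0,0,0.2,1.8,-1.8,0,0,0,0.5,2.8,-2.8,0.1,0,0,0.8,3.8,-3.8,0.2,0,0,1.1,4.8,-4.8,0.3,0,0,1.4,5.8,-5.7,0.4,0,0,1.7,6.6,-6.5,0.5,0,0,1.9,7.3,-7.2,0.6,0,0,2.1,7.75,-7.6,0.6,0,0,2.2,7.85,-7.75,0.6,0,0,2.2]
}}

```text
clock: 2.07
tcp_pos: [0.5958, -0.0943, 0.1993]
eef_rot: [[0.999, -0.036, 0.0], [-0.036, -0.999, 0.0], [0.0, -0.0, -1.0]]
wrist_force: [-0.4, -0.8, 0.5]
grip_width: 0.0952
gripper_force: 0.0
```

```bash
python3 -c "
from h import *
plan(.596,-.095,.079,-2.3)"
```

```text
t [0.01 0.03 4.81] w [-0.   -0.    0.05] yaw -2.1 tcp [ 0.5958 -0.0943  0.1993] clk 2.0667
```

Emit:
{"fn": "arm_command", "kwargs": {
  "moves": [0,0,0.3,0,0,0,0,0,0.8,0,0,0,0,0,1.4,0,0,0,0,0,2.0,0,0,0,0,0,2.6,0,0,0,0,0,3.2,0,0,0,0,0,3.8,0,0,0,0,0,4.3,0,0,0,0,0,4.7,0,0,0,0,0,4.8,0,0,0]
}}

```text
clock: 2.9
tcp_pos: [0.5935, -0.0969, 0.0779]
eef_rot: [[0.999, -0.039, -0.002], [-0.039, -0.999, 0.0], [-0.002, -0.0, -1.0]]
wrist_force: [0.0, -0.2, 0.8]
grip_width: 0.0951
gripper_force: 0.0
```

Emit:
{"fn": "arm_command", "kwargs": {
  "moves": [0,0,0,0,0,0,0,0,0,0,0,0,0,0,0,0,0,0,0,0,0,0,0,0,0,0,0,0,0,0,0,0,0,0,0,0,0,0,0,0,0,0,0,0,0,0,0,0],
  "fingers": -0.6,
  "force": 35
}}

```text
clock: 3.57
tcp_pos: [0.5948, -0.0961, 0.0797]
eef_rot: [[0.999, -0.038, 0.0], [-0.038, -0.999, -0.0], [0.0, 0.0, -1.0]]
wrist_force: [-0.7, -0.5, 0.3]
grip_width: 0.0476
gripper_force: 0.0
```

Emit:
{"fn": "arm_command", "kwargs": {
  "moves": [0,0,0,0,0,0,0,0,0,0,0,0,0,0,0,0,0,0,0,0,0,0,0,0,0,0,0,0,0,0,0,0,0,0,0,0]
}}

```text
clock: 4.07
tcp_pos: [0.5947, -0.0959, 0.0796]
eef_rot: [[0.999, -0.038, -0.0], [-0.038, -0.999, 0.0], [-0.0, -0.0, -1.0]]
wrist_force: [1.1, 2.9, 0.2]
grip_width: 0.0267
gripper_force: 35.0
```

```bash
python3 -c "
from h import *
o=ctrl.observe();print(o['wrist_force'],o['gripper_force'],o['grip_width'])"
```

```text
[1.13027547 2.89706353 0.15358824] 34.999971287325025 0.026717271340960174
```

Gripped at 27 mm. Now I pull gently.

Emit:
{"fn": "arm_command", "kwargs": {
  "moves": [-0.1,0,0,0,0,0,-0.3,0,0,0,0,0,-0.6,0,0,0,0,0,-1.0,0,0,0,0,0,-1.4,0,0,0,0,0,-1.8,0,0,0,0,0,-2.2,0,0,0,0,0,-2.6,0,0,0,0,0,-3.0,0,0,0,0,0,-3.4,0,0,0,0,0]
}}

```text
clock: 4.9
tcp_pos: [0.5089, -0.0916, 0.0796]
eef_rot: [[0.999, -0.038, -0.001], [-0.038, -0.999, 0.002], [-0.001, -0.001, -1.0]]
wrist_force: [1.9, 13.4, 0.4]
grip_width: 0.0269
gripper_force: 35.0
```

Emit:
{"fn": "arm_command", "kwargs": {
  "moves": [-0.4,0,0,0,0,0,-0.8,0,0,0,0,0,-1.1,0,0,0,0,0,-1.4,0,0,0,0,0,-1.6,0,0,0,0,0,-1.8,0,0,0,0,0,-1.9,0,0,0,0,0,-2.0,0,0,0,0,0]
}}

```text
clock: 5.57
tcp_pos: [0.4586, -0.0891, 0.0796]
eef_rot: [[0.999, -0.038, -0.002], [-0.038, -0.999, 0.002], [-0.002, -0.002, -1.0]]
wrist_force: [2.0, 21.6, 2.1]
grip_width: 0.0268
gripper_force: 35.0
```

Emit:
{"fn": "arm_command", "kwargs": {
  "moves": [-0.05,-0.1,0,0,0,0,-0.1,-0.1,0,0,0,0,-0.2,-0.11,0,0,0,0,-0.3,-0.11,0,0,0,0,-0.4,-0.12,0,0,0,0,-0.5,-0.12,0,0,0,0]
}}

```text
clock: 6.07
tcp_pos: [0.4475, -0.0883, 0.0796]
eef_rot: [[0.999, -0.038, 0.001], [-0.038, -0.999, -0.001], [0.001, 0.001, -1.0]]
wrist_force: [0.8, -7.4, -4.4]
grip_width: 0.027
gripper_force: 35.0
```

Emit:
{"fn": "arm_command", "kwargs": {
  "moves": [-0.05,0.02,0,0,0,0,-0.1,0.02,0,0,0,0,-0.15,0.02,0,0,0,0,-0.2,0.02,0,0,0,0,-0.25,0.02,0,0,0,0,-0.3,0.02,0,0,0,0]
}}

```text
clock: 6.57
tcp_pos: [0.4434, -0.0883, 0.0797]
eef_rot: [[0.999, -0.039, 0.008], [-0.039, -0.999, -0.002], [0.008, 0.001, -1.0]]
wrist_force: [25.4, 6.3, -22.9]
grip_width: 0.0269
gripper_force: 35.0
```

The stop shows as +25 N. I'll relax, release and lift.

Emit:
{"fn": "arm_command", "kwargs": {
  "moves": [0.1,0,0,0,0,0,0.13,0,0,0,0,0,0.13,0,0,0,0,0]
}}

```text
clock: 6.82
tcp_pos: [0.4435, -0.0881, 0.0796]
eef_rot: [[0.999, -0.038, 0.001], [-0.038, -0.999, -0.0], [0.001, 0.0, -1.0]]
wrist_force: [3.6, -4.1, -6.2]
grip_width: 0.0273
gripper_force: 35.0
```

Emit:
{"fn": "arm_command", "kwargs": {
  "moves": [0,0,0,0,0,0,0,0,0,0,0,0,0,0,0,0,0,0,0,0,0,0,0,0,0,0,0,0,0,0,0,0,0,0,0,0,0,0,0,0,0,0,0,0,0,0,0,0],
  "fingers": 0.3
}}

```text
clock: 7.48
tcp_pos: [0.4432, -0.0879, 0.0796]
eef_rot: [[0.999, -0.038, -0.0], [-0.038, -0.999, -0.0], [-0.0, 0.0, -1.0]]
wrist_force: [0.2, 0.1, -0.3]
grip_width: 0.0618
gripper_force: 0.0
```

Emit:
{"fn": "arm_command", "kwargs": {
  "moves": [0,0,-0.3,0,0,0,0,0,-0.9,0,0,0,0,0,-1.7,0,0,0,0,0,-2.6,0,0,0,0,0,-3.6,0,0,0,0,0,-4.5,0,0,0,0,0,-5.2,0,0,0,0,0,-5.8,0,0,0,0,0,-6.0,0,0,0,0,0,-6.0,0,0,0]
}}

```text
clock: 8.32
tcp_pos: [0.4434, -0.088, 0.2308]
eef_rot: [[0.999, -0.038, 0.002], [-0.038, -0.999, -0.001], [0.002, 0.001, -1.0]]
wrist_force: [-0.3, -0.3, -0.5]
grip_width: 0.0616
gripper_force: 0.0
```

Run:
```python
from h import *
t=grab('top');s=grab('scene')
a=cv2.resize(t['frame'][150:290,200:360],(400,350),interpolation=cv2.INTER_CUBIC)
b=cv2.resize(s['frame'][90:265,180:380],(400,350),interpolation=cv2.INTER_CUBIC)
cv2.imwrite('pics/open.png',np.hstack([a,b]));plan(.5,-.09,.23,87.7)
```

```text
t [ 2.29  0.   -0.04] w [-1.000e-02  0.000e+00 -1.797e+01] yaw -2.2 tcp [ 0.4429 -0.0878  0.2291] clk 8.4167
```

View pics/open.png

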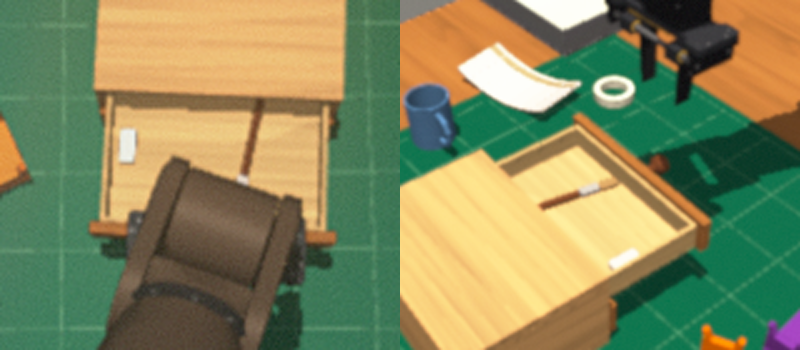

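The drawer is fully open. The brush now lies mostly along chest x: handle from (262,100), under the chest edge, to a ferrule at (243,180) in the top crop, and a ferrule at (590,188) in the scene crop. The eraser is at (127,145). I'll move the arm aside for a clean measurement.

Emit:
{"fn": "arm_command", "kwargs": {
  "moves": [0,-0.5,0,0,0,0,0,-1.5,0,0,0,0,0,-2.6,0,0,0,0,0,-3.7,0,0,0,0,0,-4.8,0,0,0,0,0,-5.9,0,0,0,0,0,-6.8,0,0,0,0,0,-7.5,0,0,0,0,0,-7.9,0,0,0,0,0,-8.0,0,0,0]
}}

```text
invalid input at $.moves: expected a multiple of 6 numbers
```

Run:
```python
from h import *
t=grab('top');s=grab('scene');cv2.imwrite('pics/t.png',t['frame'])
a=cv2.resize(t['frame'][180:260,235:345],(550,400),interpolation=cv2.INTER_CUBIC)
b=cv2.resize(s['frame'][130:250,235:365][:80,:50],(250,400),interpolation=cv2.INTER_CUBIC)
b=cv2.resize(s['frame'][170:210,240:300],(600,400))[:, :]
a=cv2.resize(a,(550,400));cv2.imwrite('pics/brush.png',np.vstack([np.hstack([cv2.resize(t['frame'][185:250,275:325],(0,0),fx=8,fy=8,interpolation=cv2.INTER_CUBIC),cv2.resize(s['frame'][165:230,240:290],(0,0),fx=8,fy=8,interpolation=cv2.INTER_CUBIC)])]))
```

```text
(no output)
```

View pics/brush.png

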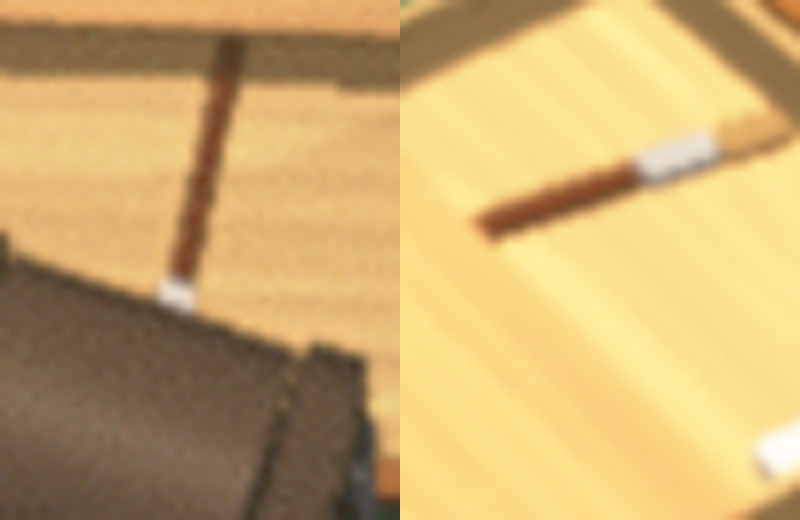

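The move was refused and the arm is still in place, but this view is enough. In the top panel the handle runs from (230,40) to the ferrule junction at (182,280). In the scene panel the junction is at (237,173), the ferrule end at (318,150) and the bristle tip at about (390,133).

Run:
```python
from h import *
np.set_printoptions(precision=4,suppress=True)
t=grab('top');s=grab('scene');z=.086
T=lambda p:onz(t,275+p[0]/8,185+p[1]/8,z)
S=lambda p:onz(s,240+p[0]/8,165+p[1]/8,z)
for p in((230,40),(225,85),(182,280)):print('T',T(p))
for p in((237,173),(318,150),(390,133)):print('S',S(p))
a=T((228,45))-T((182,280));print('yaw',np.degrees(np.arctan2(-a[1],-a[0])))
print(tri(t,(275+182/8,185+280/8),s,(240+237/8,165+173/8)))
```

```text
T [ 0.6559 -0.1517  0.086 ]
T [ 0.6381 -0.1495  0.086 ]
T [ 0.5616 -0.1316  0.086 ]
S [ 0.5614 -0.1253  0.086 ]
S [ 0.5317 -0.1157  0.086 ]
S [ 0.5062 -0.1058  0.086 ]
yaw 168.2091275355204
(array([ 0.5606, -0.1301,  0.0826]), np.float64(0.00466296489336932))
```

```bash
python3 -c "
from h import *
plan(.5756,-.1327,.14,-14);plan(.5756,-.1327,.079,-14)"
```

```text
t [5.38 1.59 3.55] w [-0.    0.02  2.37] yaw -2.2 tcp [ 0.4429 -0.0879  0.2288] clk 8.6167
t [5.38 1.59 5.99] w [-0.    0.02  2.37] yaw -2.2 tcp [ 0.4429 -0.0879  0.2288] clk 8.6167
```

Emit:
{"fn": "arm_command", "kwargs": {
  "moves": [0.4,0.1,0,0,0,0.2,1.2,0.4,0.1,0,0,0.5,2.1,0.6,0.5,0,0,0.9,3.0,0.9,1.0,0,0,1.3,3.8,1.1,1.6,0,0,1.7,4.5,1.3,2.2,0,0,2.0,5.0,1.5,2.8,0,0,2.2,5.3,1.6,3.3,0,0,2.4,5.4,1.6,3.5,0,0,2.4,5.4,1.6,3.5,0,0,2.4],
  "fingers": 0.1
}}

```text
clock: 9.45
tcp_pos: [0.5767, -0.133, 0.1404]
eef_rot: [[0.97, -0.245, -0.002], [-0.245, -0.97, 0.001], [-0.003, -0.0, -1.0]]
wrist_force: [0.2, 0.7, 1.2]
grip_width: 0.0522
gripper_force: 0.0
```

Run:
```python
from h import *
plan(.5756,-.1327,.079,-14)
s=grab('scene');print(proj(s,(.5756,-.1327,.086)),proj(s,np.array(ctrl.observe()['tcp_pos'])))
cv2.imwrite('pics/pre.png',cv2.resize(s['frame'][130:230,210:330],(0,0),fx=5,fy=5,interpolation=cv2.INTER_CUBIC))
```

```text
t [-0.04  0.    2.45] w [-0.    0.03 -0.03] yaw -14.2 tcp [ 0.5767 -0.133   0.1404] clk 9.45
(np.float64(264.1107459639825), np.float64(187.48642208521582)) (np.float64(263.0227629935095), np.float64(172.89332725443847))
```

View pics/pre.png

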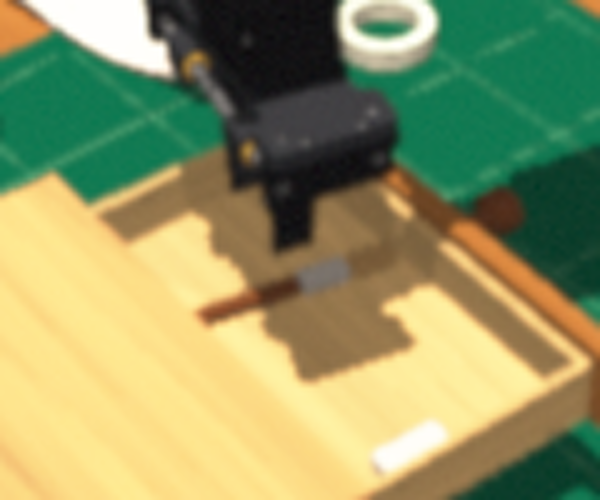

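The gripper sits above the handle. My target projects to crop (270,287), just behind the ferrule at (300,282) as intended. I'll descend and grip.

Emit:
{"fn": "arm_command", "kwargs": {
  "moves": [0,0,0.3,0,0,0,0,0,0.7,0,0,0,0,0,1.2,0,0,0,0,0,1.6,0,0,0,0,0,2.0,0,0,0,0,0,2.3,0,0,0,0,0,2.4,0,0,0,0,0,2.4,0,0,0]
}}

```text
clock: 10.17
tcp_pos: [0.5763, -0.1329, 0.0815]
eef_rot: [[0.97, -0.245, -0.001], [-0.245, -0.97, 0.0], [-0.001, -0.0, -1.0]]
wrist_force: [1.1, -0.0, 0.5]
grip_width: 0.0526
gripper_force: 0.0
```

Emit:
{"fn": "arm_command", "kwargs": {
  "moves": [0,0,0,0,0,0,0,0,0,0,0,0,0,0,0,0,0,0,0,0,0,0,0,0,0,0,0,0,0,0,0,0,0,0,0,0,0,0,0,0,0,0,0,0,0,0,0,0,0,0,0,0,0,0,0,0,0,0,0,0],
  "fingers": -1,
  "force": 15
}}

```text
clock: 11.0
tcp_pos: [0.5766, -0.133, 0.0822]
eef_rot: [[0.97, -0.245, 0.0], [-0.245, -0.97, -0.0], [0.0, 0.0, -1.0]]
wrist_force: [-1.0, 0.3, 2.4]
grip_width: 0.0104
gripper_force: 15.0
```

It is gripped at 10.4 mm, but the fingers are only about 4 mm onto the brush. I'll regrip a little lower.

Emit:
{"fn": "arm_command", "kwargs": {
  "moves": [0,0,0,0,0,0,0,0,0,0,0,0,0,0,0,0,0,0,0,0,0.05,0,0,0,0,0,0.12,0,0,0,0,0,0.12,0,0,0],
  "fingers": -0.5
}}

```text
clock: 11.5
tcp_pos: [0.5764, -0.133, 0.0787]
eef_rot: [[0.97, -0.245, -0.0], [-0.245, -0.97, 0.0], [-0.0, 0.0, -1.0]]
wrist_force: [-0.1, 0.0, -0.3]
grip_width: 0.0238
gripper_force: 0.0
```

Emit:
{"fn": "arm_command", "kwargs": {
  "moves": [0,0,0,0,0,0,0,0,0,0,0,0,0,0,0,0,0,0,0,0,0,0,0,0,0,0,0,0,0,0,0,0,0,0,0,0],
  "fingers": -1,
  "force": 20
}}

```text
clock: 12.0
tcp_pos: [0.5766, -0.133, 0.0791]
eef_rot: [[0.97, -0.245, 0.0], [-0.245, -0.97, -0.0], [0.0, 0.0, -1.0]]
wrist_force: [-0.0, 0.6, -0.6]
grip_width: 0.0108
gripper_force: 20.0
```

Emit:
{"fn": "arm_command", "kwargs": {
  "moves": [0,0,-0.1,0,0,0,0,0,-0.3,0,0,0,0,0,-0.7,0,0,0,0,0,-1.3,0,0,0,0,0,-2.0,0,0,0,0,0,-2.7,0,0,0,0,0,-3.4,0,0,0,0,0,-4.0,0,0,0,0,0,-4.2,0,0,0,0,0,-4.2,0,0,0]
}}

```text
clock: 12.83
tcp_pos: [0.577, -0.1332, 0.1859]
eef_rot: [[0.97, -0.245, 0.003], [-0.245, -0.97, -0.001], [0.003, 0.0, -1.0]]
wrist_force: [-0.1, 0.3, -0.5]
grip_width: 0.0107
gripper_force: 20.0
```

Run:
```python
from h import *
plan(.59,.309,.18,9.8)
s=grab('scene')
cv2.imwrite('pics/lift.png',cv2.resize(s['frame'][60:230,170:330],(0,0),fx=3.5,fy=3.5,interpolation=cv2.INTER_CUBIC))
```

```text
t [ -3.83 -17.28   0.22] w [ 0.01 -0.03 -4.79] yaw -14.2 tcp [ 0.577  -0.1332  0.1859] clk 12.8333
```

View pics/lift.png

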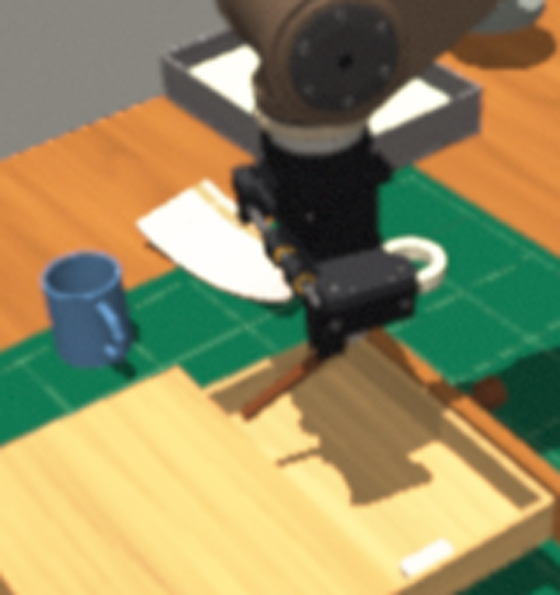

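The brush is held: handle end at crop (245,412), fingers at (325,350). I'll compare with where a level brush would project.

Run:
```python
from h import *
s=grab('scene');o=ctrl.observe();p=np.array(o['tcp_pos']);x=np.array(o['eef_rot'])[:,0]
for g in(0,5,15):
  for d in (0,-.02,-.04):
    q=p+x*(.08+g/1000)+[0,0,.002+d];u,v=proj(s,q);print(g,d,(u-170)*3.5,(v-60)*3.5)
for L in (.04,-.02,-.045,-.075):
    u,v=proj(s,p+x*L+[0,0,.002]);print(L,(u-170)*3.5,(v-60)*3.5)
```

```text
0 0 225.228067099079 381.6683013881801
0 -0.02 227.6854818012834 401.8328522517919
0 -0.04 230.08175589997302 421.4537266660503
5 0 218.95361755243871 383.63629577013626
5 -0.02 221.50108569518255 403.80122385560946
5 -0.04 223.9851005697313 423.4215838716864
15 0 206.3551184205848 387.59002154970585
15 -0.02 209.0841314307367 407.7551774487155
15 -0.04 211.7450099774709 427.37400163248356
0.04 274.8271766624742 366.13676440949257
-0.02 347.2336740306555 343.5437141205246
-0.045 376.69771822765756 334.3772942230842
-0.075 411.50848636884785 323.5678187394922
```

The handle end is about 36 mm low: the brush pivoted roughly 28° handle-down, having brushed the chest edge on the way up. I'll carry it over to the rest and tilt the tool about its y to make it level.

Emit:
{"fn": "arm_command", "kwargs": {
  "moves": [-0.4,-0.3,-0.3,0,0,0,-0.8,-1.2,-0.6,0,0,0,-1.2,-2.2,-0.8,0,0,-0.4,-1.5,-3.2,-0.8,0,0,-0.9,-1.8,-4.2,-0.8,0,0,-1.4,-2.1,-5.2,-0.8,0,0,-1.9,-2.3,-6.2,-0.8,0,0,-2.4,-2.5,-7.2,-0.8,0,0,-2.9,-2.7,-8.2,-0.8,0,0,-3.4,-2.9,-9.2,-0.8,0,0,-3.9]
}}

```text
clock: 13.77
tcp_pos: [0.5615, 0.1094, 0.2038]
eef_rot: [[0.995, 0.095, -0.001], [0.095, -0.995, -0.0], [-0.001, -0.0, -1.0]]
wrist_force: [-0.3, -0.1, 0.5]
grip_width: 0.0107
gripper_force: 20.0
```

```bash
python3 -c "
from h import *
plan(.59,.309,.18,9.8)"
```

```text
t [ 1.9  -7.84  0.95] w [-0.    0.02 -0.87] yaw 5.5 tcp [0.5615 0.1094 0.2038] clk 13.7667
```

Emit:
{"fn": "arm_command", "kwargs": {
  "moves": [0.3,-0.9,0,0,0.4,-0.1,0.5,-1.9,0,0,1.0,-0.2,0.8,-2.9,0.1,0,1.6,-0.3,1.0,-3.9,0.2,0,2.2,-0.4,1.3,-4.9,0.3,0,2.8,-0.5,1.6,-5.9,0.4,0,3.5,-0.6,1.9,-6.8,0.4,0,4.2,-0.7,2.1,-7.4,0.4,0,4.9,-0.8,2.2,-7.8,0.4,0,5.4,-0.9,2.2,-7.85,0.4,0,5.6,-0.9]
}}

```text
clock: 14.6
tcp_pos: [0.5973, 0.3102, 0.1931]
eef_rot: [[0.869, 0.171, 0.465], [0.159, -0.985, 0.064], [0.469, 0.019, -0.883]]
wrist_force: [0.2, -0.9, -1.3]
grip_width: 0.0108
gripper_force: 20.0
```

Run:
```python
from h import *
o=ctrl.observe();print(np.round(o['eef_rot'],3),o['tcp_pos'])
t=grab('top');s=grab('scene')
a=t['frame'][160:260,110:230];b=s['frame'][220:345,310:460]
cv2.imwrite('pics/over.png',np.hstack([cv2.resize(a,(400,333),interpolation=cv2.INTER_CUBIC),cv2.resize(b,(400,333),interpolation=cv2.INTER_CUBIC)]))
```

```text
[[ 0.869  0.171  0.465]
 [ 0.159 -0.985  0.064]
 [ 0.469  0.019 -0.883]] [0.5972977  0.31020641 0.19312168]
```

View pics/over.png

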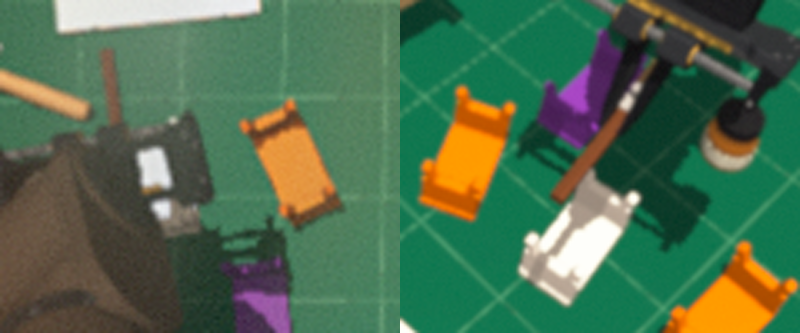

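The handle end shows at top crop (107,52) and scene crop (560,192). The ferrule junction is near scene crop (622,106) and the bristle tip near (654,62). I'll triangulate the tilt.

Run:
```python
from h import *
np.set_printoptions(precision=4,suppress=True)
t=grab('top');s=grab('scene');o=ctrl.observe()
T=lambda p:(110+p[0]/3.333,160+p[1]/3.33)
S=lambda p:(310+p[0]/2.667,220+p[1]/2.664)
h,e=tri(t,T((107,52)),s,S((160,192)));print('handle end',h,e)
R=np.array(o['eef_rot']);g=np.array(o['tcp_pos'])-R[:,2]*.004;print('grip',g,'h-g',h-g,np.linalg.norm(h-g))
d=h-g;print('tilt',np.degrees(np.arctan2(d[2],np.hypot(d[0],d[1]))),'yaw',np.degrees(np.arctan2(d[1],d[0])))
# level prediction in scene
a=np.radians(9.8);x=np.array([np.cos(a),np.sin(a),0])
for th in(-6,0,6):
  c=np.cos(np.radians(th));z=np.sin(np.radians(th))
  f=lambda q:((q[0]-310)*2.667+400,(q[1]-220)*2.664)
  print(th,[np.round(f(proj(s,g+(x*c+[0,0,z])*L)),1) for L in(.077,-.023,-.053,-.083)])
```

```text
handle end [0.6739 0.3227 0.1986] 0.0037201472065895697
grip [0.5966 0.308  0.1974] h-g [0.0773 0.0147 0.0012] 0.07868715967991319
tilt 0.8682301627777691 yaw 10.755976749680126
-6 [array([555.3, 195.3]), array([625.5, 101.4]), array([644.9,  75.1]), array([663.6,  49.8])]
0 [array([556.8, 189.8]), array([624.9, 103.1]), array([643.5,  79.3]), array([661.4,  56.3])]
6 [array([558.9, 183.4]), array([624.2, 105.1]), array([641.8,  83.8]), array([658.6,  63.4])]
```

The brush is level within 1°, and its yaw and position match the rest. I'll lower it straight down. One unit of world -z in tool axes is (-0.47, -0.02, 0.883).

Emit:
{"fn": "arm_command", "kwargs": {
  "moves": [-0.14,-0.05,0.26,0,0,0,-0.42,-0.06,0.8,0,0,0,-0.75,-0.07,1.4,0,0,0,-1.08,-0.08,2.03,0,0,0,-1.41,-0.1,2.65,0,0,0,-1.74,-0.11,3.27,0,0,0,-2.02,-0.12,3.8,0,0,0,-2.21,-0.13,4.15,0,0,0,-2.26,-0.13,4.24,0,0,0,-2.26,-0.13,4.24,0,0,0]
}}

```text
clock: 15.63
tcp_pos: [0.5986, 0.3087, 0.0728]
eef_rot: [[0.87, 0.167, 0.464], [0.157, -0.986, 0.061], [0.467, 0.019, -0.884]]
wrist_force: [0.7, 0.4, 0.6]
grip_width: 0.0108
gripper_force: 20.0
```

Run:
```python
from h import *
o=ctrl.observe();print(o['tcp_pos'],o['wrist_force'])
t=grab('top');s=grab('scene')
a=t['frame'][170:250,110:206];b=s['frame'][250:350,330:450]
cv2.imwrite('pics/low.png',np.hstack([cv2.resize(a,(400,333),interpolation=cv2.INTER_CUBIC),cv2.resize(b,(400,333),interpolation=cv2.INTER_CUBIC)]))
```

```text
[0.59858941 0.30866912 0.07282496] [0.65177097 0.4417609  0.55556247]
```

View pics/low.png

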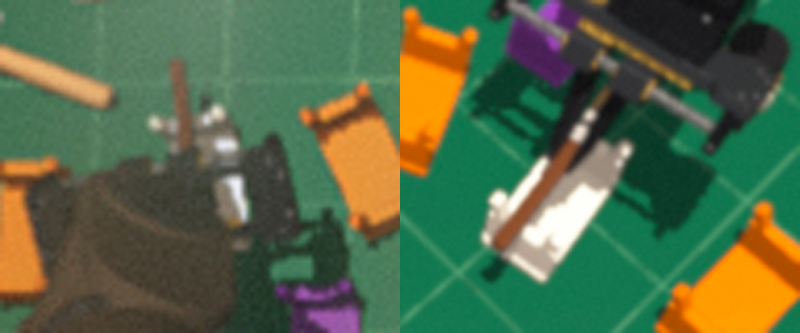

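The brush is just above the rest and runs between the horns. The handle end is at top crop (177,62) and scene crop (498,243); the horn tips are at (155,122) and (215,112). All 10 views are used, so from here I work by numbers.

Run:
```python
from h import *
np.set_printoptions(precision=4,suppress=True)
t=grab('top');s=grab('scene');o=ctrl.observe()
h,e=tri(t,(110+177/4.167,170+63/4.1625),s,(330+98/3.333,250+243/3.33));print(h,e)
a=np.radians(9.8);print('want',np.array([.5945,.3102])+.08*np.array([np.cos(a),np.sin(a)]))
R=np.array(o['eef_rot']);print(o['tcp_pos'],R.T@[0,.002,0]/.025,R.T@[0,0,-.028]/.025)
```

```text
[0.6763 0.3217 0.0742] 0.003214193213629069
want [0.6733 0.3238]
[0.5991 0.3093 0.0748] [ 0.0125 -0.0789  0.005 ] [-0.5264 -0.0208  0.9884]
```

Emit:
{"fn": "arm_command", "kwargs": {
  "moves": [-0.06,-0.08,-0.03,0,0,0,-0.12,-0.08,0.09,0,0,0,-0.2,-0.09,0.25,0,0,0,-0.3,-0.09,0.43,0,0,0,-0.4,-0.1,0.6,0,0,0,-0.47,-0.1,0.73,0,0,0,-0.52,-0.1,0.82,0,0,0,-0.54,-0.1,0.87,0,0,0,-0.54,-0.1,0.87,0,0,0]
}}

```text
clock: 16.58
tcp_pos: [0.598, 0.311, 0.0497]
eef_rot: [[0.871, 0.168, 0.462], [0.157, -0.986, 0.063], [0.466, 0.018, -0.885]]
wrist_force: [-0.2, -0.3, -0.2]
grip_width: 0.0105
gripper_force: 20.0
```

Emit:
{"fn": "arm_command", "kwargs": {
  "moves": [-0.03,0,0.06,0,0,0,-0.06,0,0.11,0,0,0,-0.09,0,0.17,0,0,0,-0.11,0,0.21,0,0,0,-0.11,0,0.21,0,0,0]
}}

```text
clock: 17.0
tcp_pos: [0.5991, 0.311, 0.0453]
eef_rot: [[0.872, 0.169, 0.459], [0.158, -0.985, 0.063], [0.463, 0.017, -0.886]]
wrist_force: [-1.1, -0.3, 0.0]
grip_width: 0.0104
gripper_force: 20.0
```

Emit:
{"fn": "arm_command", "kwargs": {
  "moves": [-0.04,0,0.04,0,0,0,-0.06,0,0.08,0,0,0,-0.07,0,0.1,0,0,0,-0.07,0,0.1,0,0,0]
}}

```text
clock: 17.33
tcp_pos: [0.5992, 0.311, 0.0449]
eef_rot: [[0.872, 0.17, 0.459], [0.158, -0.985, 0.064], [0.463, 0.017, -0.886]]
wrist_force: [-12.4, -4.7, 20.3]
grip_width: 0.011
gripper_force: 20.0
```

Emit:
{"fn": "arm_command", "kwargs": {
  "moves": [-0.01,0,0.03,0,0,0,-0.03,0,0.06,0,0,0,-0.04,0,0.08,0,0,0,-0.04,0,0.08,0,0,0]
}}

```text
clock: 17.67
tcp_pos: [0.5999, 0.3111, 0.0436]
eef_rot: [[0.873, 0.17, 0.458], [0.158, -0.985, 0.064], [0.462, 0.016, -0.887]]
wrist_force: [-12.7, -4.3, 22.7]
grip_width: 0.0108
gripper_force: 20.0
```

There is contact at the seats, with 22 N upward. I'll ease off, then release.

Emit:
{"fn": "arm_command", "kwargs": {
  "moves": [0.02,0,-0.05,0,0,0,0.02,0,-0.06,0,0,0]
}}

```text
clock: 17.83
tcp_pos: [0.5998, 0.3111, 0.0437]
eef_rot: [[0.873, 0.17, 0.457], [0.159, -0.985, 0.064], [0.461, 0.016, -0.887]]
wrist_force: [-2.2, -1.8, 6.8]
grip_width: 0.0105
gripper_force: 20.0
```

Emit:
{"fn": "arm_command", "kwargs": {
  "moves": [0,0,0,0,0,0,0,0,0,0,0,0,0,0,0,0,0,0,0,0,0,0,0,0,0,0,0,0,0,0,0,0,0,0,0,0],
  "fingers": -0.4
}}

```text
clock: 18.33
tcp_pos: [0.5996, 0.311, 0.0427]
eef_rot: [[0.874, 0.17, 0.456], [0.159, -0.985, 0.064], [0.46, 0.017, -0.888]]
wrist_force: [-0.0, -0.3, -0.0]
grip_width: 0.0284
gripper_force: 0.0
```

Run:
```python
from h import *
np.set_printoptions(precision=4,suppress=True)
s=grab('scene');hsv=cv2.cvtColor(s['frame'],cv2.COLOR_BGR2HSV)
m=cv2.inRange(hsv,(0,70,40),(14,220,150));w=np.zeros_like(m);w[270:335,345:405]=m[270:335,345:405]
c=max(cv2.findContours(w,0,2)[0],key=cv2.contourArea);print(cv2.minAreaRect(c),cv2.contourArea(c))
P=c[:,0];print(P[P[:,1].argmax()],P[P[:,1].argmin()])
a=np.radians(9.8);x=np.array([np.cos(a),np.sin(a),0]);C=np.array([.5945,.3102,.049])
for L in(.08,.05,0,-.02):print(L,proj(s,C+x*L))
o=ctrl.observe();R=np.array(o['eef_rot']);print(o['tcp_pos'],o['wrist_force'],o['grip_width'],R.T@[0,0,.1]/.025)
```

```text
((369.08001708984375, 315.5600280761719), (5.200000762939453, 38.00000762939453), 36.86989212036133) 112.0
[358 331] [379 300]
0.08 (np.float64(358.65930805612743), np.float64(328.0717321457295))
0.05 (np.float64(365.93669029574284), np.float64(318.51535190880526))
0 (np.float64(377.479294600368), np.float64(303.2781901386962))
-0.02 (np.float64(381.9007157537967), np.float64(297.415534288837))
[0.5996 0.311  0.0427] [ 0.2331 -0.0207 -0.6536] 0.02858933552964475 [ 1.8391  0.0661 -3.5515]
```

Emit:
{"fn": "arm_command", "kwargs": {
  "moves": [0.05,0,-0.1,0,0,0,0.15,0,-0.3,0,0,0,0.35,0,-0.7,0,0,0,0.65,0,-1.25,0,0,0,1.0,0,-1.95,0,0,0,1.4,0.1,-2.7,0,0,0,1.8,0.1,-3.5,0,0,0,2.2,0.1,-4.2,0,0,0,2.5,0.1,-4.8,0,0,0,2.6,0.1,-5.0,0,0,0]
}}

```text
clock: 19.22
tcp_pos: [0.6004, 0.3114, 0.1869]
eef_rot: [[0.872, 0.171, 0.459], [0.158, -0.985, 0.066], [0.463, 0.015, -0.886]]
wrist_force: [-0.6, -0.2, 0.7]
grip_width: 0.0286
gripper_force: 0.0
```

Emit:
{"fn": "arm_command", "kwargs": {
  "moves": [-0.5,0,-0.5,0,0,0,-1.2,0.4,-1.2,0,0,0,-2.0,1.0,-2.0,0,0,0,-2.8,1.6,-2.5,0,0,0,-3.6,2.4,-3.0,0,0,0,-4.2,3.2,-3.3,0,0,0,-4.8,4.0,-3.6,0,0,0,-5.2,4.6,-3.8,0,0,0,-5.5,5.0,-3.9,0,0,0,-5.5,5.0,-3.9,0,0,0]
}}

```text
clock: 20.05
tcp_pos: [0.4552, 0.1581, 0.2087]
eef_rot: [[0.874, 0.169, 0.455], [0.158, -0.985, 0.063], [0.459, 0.016, -0.888]]
wrist_force: [-0.7, 0.0, 0.6]
grip_width: 0.0284
gripper_force: 0.0
```

Run:
```python
from h import *
np.set_printoptions(precision=4,suppress=True)
a=np.radians(9.8);x=np.array([np.cos(a),np.sin(a),0]);C=np.array([.5945,.3102,.049])
for n in('scene','top'):
    s=grab(n);hsv=cv2.cvtColor(s['frame'],cv2.COLOR_BGR2HSV);w=np.zeros(hsv.shape[:2],np.uint8)
    E=[proj(s,C+x*L) for L in(.08,0,-.02,-.08)];print(n,np.round(E,1))
    for i in range(0,13):  # sample the brush line and its neighbourhood
        L=.084-i*.014;u,v=proj(s,C+x*L);print(round(L,3),s['frame'][int(round(v)),int(round(u))],end=' ')
    print()
    u0,v0=np.min(E,0).astype(int)-8;u1,v1=np.max(E,0).astype(int)+9
    m=cv2.inRange(hsv,(0,70,30),(14,230,150));w[v0:v1,u0:u1]=m[v0:v1,u0:u1]
    c=max(cv2.findContours(w,0,2)[0],key=cv2.contourArea);print('handle',cv2.minAreaRect(c),cv2.contourArea(c));P=c[:,0]
    for q in(P[P[:,1].argmax()],P[P[:,1].argmin()]):print(q,onz(s,*q,.049))
print(ctrl.observe()['tcp_pos'])
```

```text
scene [[358.7 328.1]
 [377.5 303.3]
 [381.9 297.4]
 [394.5 280.6]]
0.084 [ 42  75 135] 0.07 [ 46  79 143] 0.056 [ 47  80 143] 0.042 [ 46  79 143] 0.028 [ 48  81 144] 0.014 [ 67  95 150] 0.0 [ 69  98 154] -0.014 [151 167 191] -0.028 [211 224 234] -0.042 [194 216 230] -0.056 [107 176 229] -0.07 [103 171 221] -0.084 [ 88 130  36] 
handle ((369.08001708984375, 315.5600280761719), (5.200000762939453, 38.00000762939453), 36.86989212036133) 112.5
[358 331] [0.6796 0.3276 0.049 ]
[380 300] [0.5835 0.3084 0.049 ]
top [[153.2 188.2]
 [156.6 212.6]
 [157.4 218.7]
 [160.  237.4]]
0.084 [ 84 105 131] 0.07 [ 80 103 130] 0.056 [ 79  99 129] 0.042 [ 71  95 123] 0.028 [ 76  99 126] 0.014 [ 67  91 123] 0.0 [ 66  88 118] -0.014 [173 194 202] -0.028 [182 203 215] -0.042 [116 155 181] -0.056 [109 161 199] -0.07 [106 149 183] -0.084 [ 93 122  78] 
handle ((154.4549102783203, 196.0041046142578), (18.197683334350586, 2.353929281234741), 84.80557250976562) 11.0
[155 205] [0.6189 0.316  0.049 ]
[153 187] [0.6772 0.3245 0.049 ]
[0.4568 0.1595 0.2092]
```

In both views the brush lies on the seat line from end to end at seat height. I'll check that the drawer is still out and the loose things are where they were, then hand in.

Run:
```python
from h import *
s=grab('scene');old=cv2.imread('pics/scene0.png')
for n,(u,v,r) in dict(jar=(436,270,14),mug=(194,149,14),dish=(240,130,25)).items():
    print(n,np.abs(s['frame'][v-r:v+r,u-r:u+r].astype(int)-old[v-r:v+r,u-r:u+r]).mean().round(1))
ol=cv2.imread('pics/lift.png')  # drawer just after opening: crop 170,60 x3.5
u,v=proj(s,(.4435,-.088,.098));print(u,v,s['frame'][int(v),int(u)])
now=cv2.resize(s['frame'][60:230,170:330],(0,0),fx=3.5,fy=3.5,interpolation=cv2.INTER_CUBIC)
print('drawer diff',np.abs(now[390:590,440:560].astype(int)-ol[390:590,440:560]).mean())
```

```text
jar 2.6
mug 2.8
dish 2.7
309.04335184102183 172.2717336912651 [ 43  73 129]
drawer diff 8.778513888888888
```

```bash
python3 -c "
from rig import ctrl
print(ctrl.close_job())"
```

```text
the job is handed in; nothing more can be done
None
```

I handed the job in at about 20 s: the top drawer is open to its stop, the brush lies level across both cradles of the white rest, and the jar, mug and dish have not moved.

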